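# Jack up to the sprung heat sink and lock

### The arm

A 7-joint arm with a two-finger parallel gripper is mounted at the origin on the work surface. World frame = base frame: x ahead of the robot, y to its left, z up, the work surface at z = 0. Lengths are in m, angles in degrees, forces in N, time in s.
With the tool pointing down it reaches from about 0.425 to 0.875 m from the base axis. Payload 4.7 kg.
Tool frame: the origin (TCP) lies between the finger pads; the fingertips stand 19 mm ahead of it and the grasp point (between the pads) is the TCP; x points along the fingers, z is the direction in which the jaws open and shut, and the axes are right-handed (so a half turn about x gives the same grasp; the last joint's range is limited). The gripper opens to 87 mm and grips with 3 to 60 N. Pads are 19 mm wide; open, the fingers measure 117 mm over their backs; the gripper's body (75 mm by 190 mm) begins 51 mm behind the grasp point.
Start: joints at [-75.338, 18.392, -4.016, 83.108, 1.295, 78.541, -3.26], TCP at [0.156, 0.631, 0.242] pointing down, gripper open.
Joint ranges: [-163.93, 163.93], [-17.29, 119.83], [-79.2, 71.16], [3.27, 140.29], [-89.18, 269.18], [5.43, 117.66], [-154.24, 154.24]. Speed limits (degrees/s): [147.25, 147.25, 180, 180, 180, 180, 180].

### API

Orientations are given as [roll, pitch, yaw] about the fixed x, y, z axes, in that order (R = Rz(yaw) Ry(pitch) Rx(roll)).
In Python, from cell import monitor, read_camera, camera_model, env, regions_of gives the robot as it stands. The module is installed in compiled form; this text tells all that it offers.
- The arm moves only by the tool step_arm, never from a script. Its argument "deltas" is a list of rows, each a list of 5 numbers: the gripper's target within -1 to 1 (fully open at 1, half-way at 0, shut at -1), then the shift along the tool's x, y, z in m, then the turn about the tool's x in degrees. A call has 1 to 12 rows; each row is the pose to reach, as a shift and turn from the pose commanded when the call began, along the tool's axes at that moment; what a row does not reach only later rows make up. A row lasts 1/8 s, in which the tool goes at most 62.5 mm and 10.7 degrees, less where a joint would pass 70% of its speed; a pose out of reach is approached as far as the arm can. A call with a gripper value outside its range is refused whole. The fingers move at their own pace and stop on an object; "newtons" is the grip in N (left out, the last holds). Time passes only in rows, so rows that repeat a pose let the fingers close. It gives the time, the measured TCP pose, the force and the opening at its end, in the units of the state.
- monitor.get_obs(): the state, without advancing time (a new reading comes with each control period).
- read_camera(name): name is "side" or "top" or "wrist"; returns (picture, depth): 400x640x3 uint8, red, green, blue; 400x640 float32, m along the optical axis (not along the pixel's ray), 0 where there is no reading.
- camera_model(name): a dict with "fx", "fy", "cx", "cy" (pixels), "k1" (the pictures are not rectified: a ray, as slopes to the right and down, at radius r is drawn at 1 + k1 r^2 times it, then the intrinsics apply), "xyz" and "attitude" of the camera in the world. Camera axes: x right, y down, z forward; pixel columns grow to the right and rows downward; lengths in m; the calibration is good to about 2 mm. A picture is of the moment at which its call begins: read the wrist's pose just before it. camera_model takes no time and is no camera call; for the wrist camera it gives the pose at the moment of the call.
- env.sign_off(): hands the job in, once; it reports no verdict.
Trained networks look in the newest picture that a camera, given by its name, has taken for a name from the list of things; names that differ only in an ending like _2 or _b are one class to them, and where a whole thing is asked for, a point or a joint stands for the part that bears it (a point fixed in the world has none). Each returns a list of dicts, best first, with "p" (0 to 1); they miss things now and then, are a little off and sometimes report something else, mostly with a low value. They report only what shows in the picture. A call takes as long as a camera call.
- regions_of(camera, thing): "pixels" (400x640 bool, what is visible of it) and "pixel" ([column, row] in pixels, amid what is visible of it).
The state is a dict: "time_s": time; "qpos": joint angles; "joint_velocities": joint speeds; "effort": joint torques, N m; "tool_pos": TCP position; "tool_rot": TCP orientation; "force": force on the tool from outside, world axes, zero at the start; "wrist_torque": the same for the moment, N m; "grip_width": finger opening in m.
Only numpy, scipy, OpenCV 4.12 (cv2) and the standard library are available. Lean on these libraries where they do the work, as an engineer would, in place of code of your own. Each camera call takes 0.05 s, during which the arm holds its last target. There are 200 camera calls.

### The job

Turn the lab jack's black knob clockwise to raise the platform until it just takes up the heat sink hanging above it: the dial's needle, at rest on twelve o'clock, must end clearly off twelve but short of three o'clock. Then let go and swing the jack's lock lever over to its stop. Never let the needle pass six o'clock, and leave the other things on the bench where they are.

Things in the scene. Friction and masses are not known exactly. Their poses are not given: they have to be found in the camera images.
- rig: The fixed test rig: aluminium base plate 170 x 310 x 12 mm on the bench with a scissor lab jack, a column and two controls. Origin: on the bench under the centre of the jack's platform; z up. Column (18 mm thick, 302 mm high) at x = -74 mm, knob at y = -120 mm, lock lever on the +y side.
- jack_top (a point): Fixed point: centre of the platform's top (100 mm in x, 80 mm in y, the rig's axes) as it starts, 100 mm above the bench. Over it a finned aluminium heat sink (70 x 64 mm, 37 mm high) hangs on springs from an arm clamped to the column, 5 to 12 mm above this point: a height that differs each time and is not reported. A dial 72 mm across sits on the arm, facing up and to the rig's +x; its top is under 310 mm.
- knob_grip (a point): The centre (axis, half-way up) of the jack's round fluted black knob: 36 mm across, 24 mm high, vertical axis, on a post 26 mm thick; 118 mm above the bench. The point turns with the knob.
- knob (a joint): Angle the knob has been turned clockwise seen from above, rad; starts at 0, stops at 8.5. Clockwise raises the platform 12 mm per full turn. It has 0.08 N m of friction and stays where it is left, also under the heat sink's load; a grasp can turn it by about 1.5 rad, so it must be regrasped.
- needle (a joint): Angle of the dial's needle, rad: 0 at twelve o'clock (heat sink hanging on its stop), growing clockwise by 1.0 rad for each mm that the platform lifts the heat sink (3 o'clock = 1.57, 6 o'clock = 3.14). The heat sink resists with about 11 N, plus 0.8 N per mm.
- lock_pin (a point): The middle of the gripping length of the upright black pin (15 mm thick, its top 13 mm above this point, the flat 13 mm wide lever arm 17 mm below it) at the end of the lock lever, 88 mm above the bench. The pin stands 50 mm from the lever's hinge.
- lock_hinge (a point): A point on the vertical hinge axis of the lock lever, at the height of lock_pin. Fixed to the rig, with the rig's axes.
- lock (a joint): Angle of the lock lever, rad: at 0 it points to the rig's -x, and it swings clockwise seen from above, its pin moving away from the platform, to its stop at 1.25 (locked; 1.05 and more counts as over). It starts at 0 to 0.2, has 0.06 N m of friction and stays where it is left.
- multimeter: handheld multimeter lying on its back, 160 x 78 x 34 mm; origin at the centre of its underside. To be left alone.
- mouse: black computer mouse, 105 x 60 x 32 mm; origin at the centre of its underside. To be left alone.
- screwdriver: screwdriver, 180 mm long, 26 mm thick, lying flat; origin at the centre of its underside. To be left alone.
- tape: roll of tape lying flat, 90 mm across, 19 mm high; origin at the centre of its underside. To be left alone.
- tin: small round steel tin, 34 mm across, 28 mm high, standing on the rig's base plate (12 mm high) beside the knob's post; origin under its centre. To be left alone.
- spool: solder spool standing on end, 56 mm across, 41 mm high; origin at the centre of its underside. To be left alone.
- loose_sink: small finned aluminium heat sink, 50 x 50 x 26 mm; origin at the centre of its underside. To be left alone.

How it is judged (in metres and radians):
On the way, in this order (a step that is already met when the one before it is completed fails the run):
1. the platform has just taken up the heat sink: needle between 0.12 and 1.57 rad, held for 0.3 s (value of joint needle between 0.12 and 1.57 rad), for 0.3 s.
2. the lock lever is swung over (above 1.05 rad) (value of joint lock above 1.05 rad), for 0.2 s.
At the end, for the whole second after the job is handed in: The needle rests between 0.12 and 1.57 rad (the heat sink lifted 0.12 to 1.57 mm by the platform) and the lock lever stands above 1.05 rad (all of step 1 and value of joint lock above 1.05 rad); the robot touches nothing.
It fails at once if the needle passes six o'clock (heat sink lifted over 3.14 mm) (value of joint needle above 3.14 rad).
It fails at once if another thing on the bench is moved by over 25 mm (distance of any of multimeter, mouse, screwdriver, tape, tin, spool, loose_sink from where it was at the start of the episode above 0.025 m).
It also fails if it takes over 72 s, if anything falls off the work surface, if the arm or the gripper's body presses on something with over 40 N, if the wrist force passes 120 N, or if a joint passes its speed limit or range.

## Working session

There is one attempt and no reset: what is moved stays moved. The work goes in short steps, Python scripts to look and compute and a tool call to move; the robot and the scene stay as the last step left them, time stands still between calls to the robot, and variables do not carry over. Pictures are saved under pics/ and viewed, about 8 in all and at most 12, crops included, and the job is handed in when it is done.

Besides the shell and the picture viewer there is one more tool, called after "Emit:" as name([rows], argument=value, ...), one row to a line, values as JSON. step_arm: Moves the arm, as the interface text tells. Its arguments: {"type":"object","properties":{"deltas":{"type":"array"},"newtons":{"type":"number"}},"required":["deltas"]}

```bash
mkdir -p pics
cat > h.py <<'E'
import numpy as np, cv2
from scipy.spatial.transform import Rotation as R
from cell import monitor, read_camera, camera_model, env, regions_of
def cloud(cam,d):
    m=camera_model(cam); v,u=np.mgrid[0:400,0:640]
    K=np.array([[m['fx'],0,m['cx']],[0,m['fy'],m['cy']],[0,0,1.]])
    p=cv2.undistortPoints(np.stack([u.ravel(),v.ravel()],1).astype(float)[:,None],K,np.array([m['k1'],0,0,0.]))[:,0]
    z=d.ravel(); P=np.c_[p[:,0]*z,p[:,1]*z,z]
    return (R.from_euler('xyz',m['attitude'],degrees=True).apply(P)+m['xyz']).reshape(400,640,3)
def save(n,im): cv2.imwrite('pics/'+n,im[:,:,::-1])
E
python3 - <<'E'
from h import *
print(monitor.get_obs())
ims=[]
for c in ['side','top']:
    m=camera_model(c);print(c,m)
    im,d=read_camera(c);ims.append(im);C=cloud(c,d)
    np.savez(c+'.npz',im=im,C=C,d=d)
    for t in ['rig','knob_grip','lock_pin','needle','tin','screwdriver','mouse','multimeter','tape','spool','loose_sink']:
        r=regions_of(c,t)
        for q in r[:1]:
            k=q['pixels']&(d>0);P=C[k]
            print(t,round(q['p'],2),np.round(q['pixel']),k.sum(),np.round(np.median(P,0),3) if k.sum() else '',np.round(np.percentile(P,[2,98],axis=0),3).tolist() if k.sum() else '')
save('a.png',cv2.resize(np.vstack(ims),(480*800//640*1,750))[:600] if 0 else ims[0]);save('b.png',ims[1])
E
```

```text
{'time_s': 0.0, 'qpos': array([-75.33588423,  18.4392154 ,  -4.01359254,  83.17312745,
         1.29382685,  78.5419254 ,  -3.25787796]), 'joint_velocities': array([ 0.00202907,  0.01354863,  0.05258713, -0.06277278,  0.00568513,
       -0.04865157,  0.01290466]), 'effort': array([-4.92460174e-06, -4.91273725e+01, -4.03602831e-01, -3.12526309e+01,
       -6.39149174e-02,  4.36471682e-02,  1.60568616e-04]), 'tool_pos': array([0.15560529, 0.63057338, 0.240475  ]), 'tool_rot': array([-177.27397713,   89.8907765 , -101.12833465]), 'force': array([-0.68277738, -0.60926067, -0.11975406]), 'wrist_torque': array([-0.02370769, -0.01393833,  0.03526665]), 'grip_width': 0.08712810412596404}
side {'fx': 411.9656711257104, 'fy': 411.9656711257104, 'cx': 314.2651148278246, 'cy': 200.8357519577012, 'k1': 0.02744732205224138, 'xyz': array([0.44399008, 0.61876168, 0.86368839]), 'attitude': array([-137.57737119,    0.6197279 , -168.29720432])}
rig 0.82 [332. 291.] 7104 [0.511 0.125 0.014] [[0.436, -0.046, 0.009], [0.615, 0.235, 0.274]]
lock_pin 0.83 [326. 302.] 333 [0.511 0.19  0.074] [[0.477, 0.148, 
[... 1135 characters left out ...]
, [0.57, -0.032, 0.135]]
lock_pin 0.54 [238. 227.] 218 [0.523 0.186 0.075] [[0.482, 0.177, 0.013], [0.552, 0.21, 0.104]]
needle 0.31 [274. 294.] 631 [0.389 0.103 0.023] [[0.371, 0.045, 0.001], [0.401, 0.211, 0.029]]
screwdriver 0.62 [277. 294.] 568 [0.388 0.096 0.024] [[0.371, 0.044, 0.005], [0.399, 0.213, 0.029]]
mouse 0.97 [343. 294.] 1199 [ 0.388 -0.047  0.032] [[0.339, -0.076, 0.02], [0.435, -0.02, 0.036]]
multimeter 0.69 [321. 159.] 2241 [0.7   0.007 0.035] [[0.665, -0.069, 0.01], [0.741, 0.084, 0.042]]
tape 0.93 [242. 152.] 491 [0.685 0.185 0.019] [[0.638, 0.143, 0.002], [0.724, 0.227, 0.023]]
spool 0.61 [194. 255.] 618 [0.468 0.296 0.042] [[0.442, 0.274, 0.002], [0.494, 0.325, 0.045]]
```

Run:
```python
from h import *
a=np.load('side.npz')['im'];b=np.load('top.npz')['im']
x=cv2.resize(a[190:360,230:430],(800,680),interpolation=3)[:, :]
x=cv2.resize(a[190:350,240:420],(675,600),interpolation=3)
y=cv2.resize(b[140:290,190:390],(800,600),interpolation=3)
save('c.png',x);save('d.png',y)
```

```text
(no output)
```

View pics/c.png

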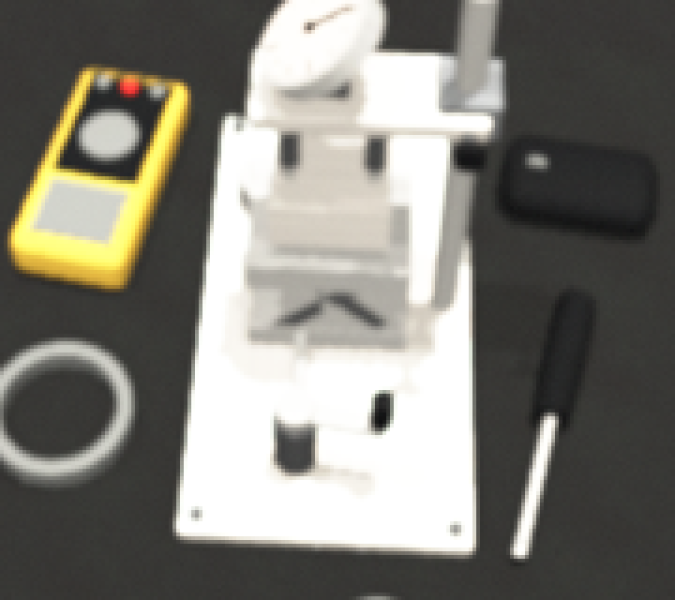

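View pics/d.png

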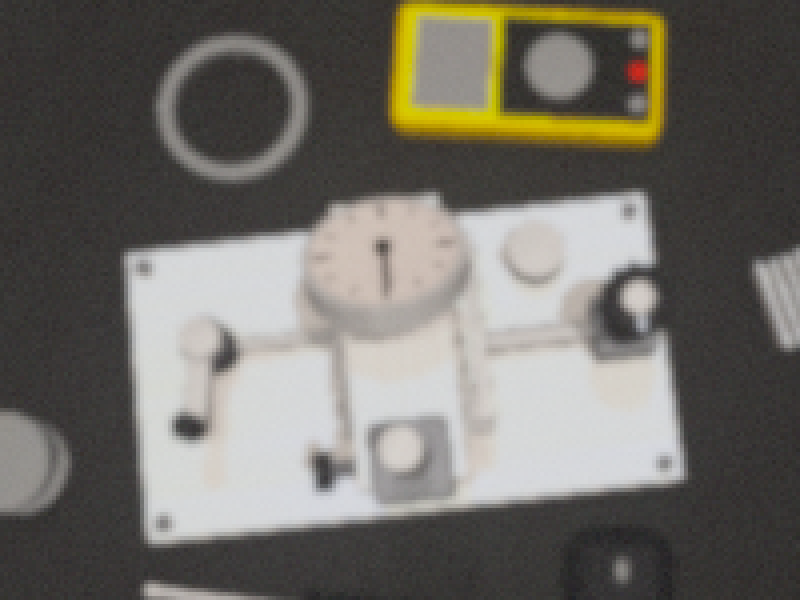

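Top view (crop of cols 190–390, rows 140–290, ×4): knob at crop (635,300), lever pin at (190,425), hinge at (205,340), needle pointing down, which is 12 o'clock. The rig's +x is roughly world +x, and its yaw is about 6–7°. Next I measure the details.

Run:
```python
from h import *
o=monitor.get_obs();M=R.from_euler('xyz',o['tool_rot'],degrees=True).as_matrix();print('tool axes cols\n',M.round(3))
D={c:np.load(c+'.npz') for c in ['side','top']}
P=D['top']['C'].reshape(-1,3)
im=D['top']['im'].reshape(-1,3)
s=(abs(P[:,2]-.013)<.008)&(im.min(1)>150)&(P[:,0]>.4)&(P[:,0]<.64)&(P[:,1]>-.12)&(P[:,1]<.26)
r=cv2.minAreaRect(P[s][:,:2].astype(np.float32)*1000);print('plate',r)
def circ(p):
    A=np.c_[2*p[:,:2],np.ones(len(p))];x=np.linalg.lstsq(A,(p[:,:2]**2).sum(1),rcond=None)[0];return x[:2],np.sqrt(x[2]+x[0]**2+x[1]**2)
for c in D:
    Q=D[c]['C'].reshape(-1,3)
    k=(np.hypot(Q[:,0]-.552,Q[:,1]+.049)<.035)&(Q[:,2]>.122)
    q=Q[k].astype(np.float32)
    if len(q): (x,y),rad=cv2.minEnclosingCircle(q[:,:2]); print(c,'knob',len(q),x,y,rad,np.median(q[:,2]), q.mean(0))
    # high things
    for lo,hi in [(.10,.13),(.13,.16),(.16,.2),(.2,.24),(.24,.28),(.28,.35)]:
        k=(abs(Q[:,0]-.54)<.12)&(Q[:,1]>-.03)&(Q[:,1]<.14)&(Q[:,2]>lo)&(Q[:,2]<hi)
        if k.sum(): print(c,lo,hi,k.sum(),np.percentile(Q[k],[1,99],axis=0).round(3).tolist())
    k=(Q[:,1]>.15)&(Q[:,1]<.24)&(Q[:,0]>.45)&(Q[:,0]<.6)&(Q[:,2]>.05)
    print(c,'lever pts',np.c_[Q[k],D[c]['im'].reshape(-1,3)[k].mean(1)][::3].round(3).tolist())
```

```text
tool axes cols
 [[ 0.    -0.971  0.239]
 [ 0.     0.239  0.971]
 [-1.    -0.     0.   ]]
plate ((520.1913452148438, 78.82183074951172), (195.80226135253906, 313.2350158691406), 8.436856269836426)
side 0.1 0.13 756 [[0.454, 0.029, 0.1], [0.584, 0.113, 0.13]]
side 0.13 0.16 727 [[0.454, 0.046, 0.13], [0.569, 0.106, 0.158]]
side 0.16 0.2 102 [[0.463, 0.062, 0.16], [0.565, 0.08, 0.186]]
side 0.2 0.24 1189 [[0.443, 0.043, 0.208], [0.577, 0.104, 0.235]]
side 0.24 0.28 784 [[0.453, 0.038, 0.242], [0.572, 0.108, 0.279]]
side 0.28 0.35 249 [[0.452, 0.049, 0.28], [0.53, 0.092, 0.305]]
side lever pts [[0.54, 0.177, 0.076, 254.667], [0.534, 0.177, 0.078, 253.0], [0.488, 0.182, 0.101, 255.0], [0.482, 0.181, 0.102, 250.667], [0.54, 0.181, 0.078, 254.0], [0.533, 0.179, 0.077, 253.667], [0.528, 0.176, 0.073, 254.667], [0.486, 0.185, 0.104, 179.667], [0.48, 0.182, 0.101, 205.333], [0.539, 0.181, 0.075, 253.667], [0.533, 0.181, 0.075, 253.667], [0.527, 0.18, 0.076, 254.333], [0.487, 0.188, 0.104, 127.667], [0.482, 0.184, 0.099, 84.333], [0.545, 0.186, 0.076, 255.0], [0.539, 0.184, 0.076, 253.667], [0.
[... 2939 characters left out ...]
77, 254.667], [0.538, 0.199, 0.059, 74.0], [0.532, 0.2, 0.063, 106.333], [0.525, 0.198, 0.063, 88.667], [0.52, 0.191, 0.051, 211.0], [0.491, 0.196, 0.07, 252.667], [0.485, 0.195, 0.071, 237.0], [0.54, 0.199, 0.055, 73.333], [0.533, 0.202, 0.062, 79.0], [0.527, 0.199, 0.059, 75.667], [0.485, 0.195, 0.067, 255.0], [0.538, 0.199, 0.051, 64.333], [0.531, 0.201, 0.056, 71.333], [0.525, 0.198, 0.054, 66.667], [0.534, 0.201, 0.051, 69.0]]Traceback (most recent call last):
  File "<stdin>", line 14, in <module>
cv2.error: OpenCV(4.12.0) /io/opencv/modules/imgproc/src/shapedescr.cpp:201: error: (-215:Assertion failed) count >= 0 && (depth == CV_32F || depth == CV_32S) in function 'minEnclosingCircle'
```

Emit:
step_arm([
  [1,-0.06,-0.01,-0.01,5],
  [1,-0.12,-0.05,-0.03,10],
  [1,-0.17,-0.1,-0.055,15],
  [1,-0.18,-0.15,-0.085,20],
  [1,-0.18,-0.2,-0.115,25],
  [1,-0.18,-0.25,-0.145,30],
  [1,-0.18,-0.3,-0.175,34],
  [1,-0.18,-0.35,-0.205,34],
  [1,-0.18,-0.4,-0.235,34],
  [1,-0.18,-0.43,-0.285,34],
  [1,-0.18,-0.45,-0.34,34],
  [1,-0.18,-0.47,-0.4,34],
], newtons=30)

```text
time_s: 2.7
tool_pos: [0.5163, 0.1292, 0.4215]
tool_rot: [-10.9, 90.0, 31.2]
force: [0.6, -0.7, 0.5]
grip_width: 0.0872
```

```bash
cat >> h.py <<'E'
def to(x,y,z,phi=None):
    "deltas in tool axes from now; phi: jaw line angle (deg from world x)"
    o=monitor.get_obs();M=R.from_euler('xyz',o['tool_rot'],degrees=True).as_matrix()
    a=np.degrees(np.arctan2(M[1,2],M[0,2]))
    d=M.T@(np.array([x,y,z])-o['tool_pos'])
    print('t',o['time_s'],'pos',o['tool_pos'].round(4),'phi',a.round(1),'grip',round(o['grip_width'],4),'j7',o['qpos'][6].round(0),'-> d',d.round(4),'turn',None if phi is None else round((a-phi+180)%360-180,1))
E
python3 - <<'E'
from h import *
D=np.load('top.npz');Q=D['C'].reshape(-1,3)
k=(np.hypot(Q[:,0]-.552,Q[:,1]+.049)<.03)&(Q[:,2]>.12)&(Q[:,2]<.14);q=Q[k];print(k.sum())
(x,y),rad=cv2.minEnclosingCircle(q[:,:2].astype(np.float32).reshape(-1,1,2));print(x,y,rad,q.mean(0),np.percentile(q,[1,99],axis=0))
to(.552,-.049,.25,42)
print(monitor.get_obs()['tool_rot'])
E
```

```text
268
0.5520196557044983 -0.04788665845990181 0.01964815892279148 [ 0.55149606 -0.04761482  0.13079353] [[ 0.53443939 -0.06512408  0.12208543]
 [ 0.56988954 -0.03004715  0.13471692]]
t 2.7 pos [0.5163 0.1292 0.4215] phi 42.2 grip 0.0872 j7 26.0 -> d [ 0.1715 -0.156  -0.0932] turn 0.2
[-10.9455082   89.98480348  31.22235154]
```

Emit:
step_arm([
  [1,0,-0.04,-0.025,0],
  [1,0.0,-0.09,-0.05,0],
  [1,0.02,-0.135,-0.08,0],
  [1,0.07,-0.155,-0.092,0],
  [1,0.12,-0.155,-0.092,0],
  [1,0.17,-0.155,-0.092,0],
  [1,0.17,-0.155,-0.092,0],
])

```text
time_s: 3.58
tool_pos: [0.5494, -0.0454, 0.2482]
tool_rot: [140.7, 89.6, -177.1]
force: [0.7, 0.2, 0.4]
grip_width: 0.087
```

Run:
```python
from h import *
m=camera_model('wrist');im,d=read_camera('wrist');C=cloud('wrist',d);save('w1.png',im);print(m)
np.savez('w1.npz',im=im,C=C)
for q in regions_of('wrist','knob_grip')[:2]:
    P=C[q['pixels']&(d>0)];P=P[P[:,2]>.12];print(q['p'],q['pixel'],len(P),np.percentile(P,[1,50,99],axis=0).round(4))
    (x,y),r=cv2.minEnclosingCircle(P[:,:2].astype(np.float32).reshape(-1,1,2));print(x,y,r)
to(.552,-.048,.118,42)
```

```text
{'fx': 347.57738297484764, 'fy': 347.57738297484764, 'cx': 323.25235908976185, 'cy': 203.35641484374787, 'k1': 0.011167849774931963, 'xyz': array([0.49527153, 0.01608242, 0.39066699]), 'attitude': array([162.80377376,   0.40062013,  42.16950692])}
0.94 [323.9, 203.5] 1753 [[ 0.5379 -0.065   0.1214]
 [ 0.5546 -0.0466  0.132 ]
 [ 0.5731 -0.0297  0.1351]]
0.5560997128486633 -0.04821829870343208 0.019818399101495743
t 3.675 pos [ 0.5527 -0.0457  0.2532] phi 42.2 grip 0.0869 j7 48.0 -> d [ 0.1352 -0.0011 -0.0022] turn 0.2
```

View pics/w1.png

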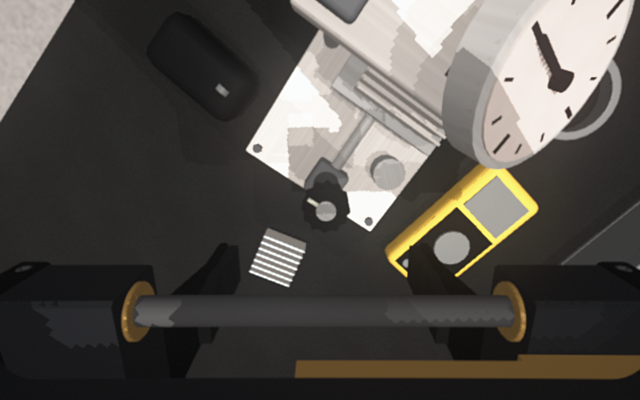

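Wrist view: knob at (326,208), dial needle hub at (560,80) with its tip at about (540,30), which is twelve o'clock. The knob centre is about (0.554, -0.048), so I descend, grip and turn.

Emit:
step_arm([
  [1,0.04,-0.0025,0,0],
  [1,0.08,-0.0025,0,-3],
  [1,0.11,-0.0025,0,-3],
  [1,0.133,-0.0025,0,-3],
  [1,0.133,-0.0025,0,-3],
  [-0.6,0.133,-0.0025,0,-3],
  [-0.6,0.133,-0.0025,0,-3],
  [-0.6,0.133,-0.0025,0,-3],
  [-0.6,0.133,-0.0025,0,-3],
  [-0.6,0.133,-0.0025,0,-3],
])

```text
time_s: 4.92
tool_pos: [0.5537, -0.0475, 0.1187]
tool_rot: [-11.1, 90.0, 34.1]
force: [0.3, -0.7, -0.1]
grip_width: 0.045
```

Run:
```python
from h import *
to(.554,-.048,.118,-28);o=monitor.get_obs();print(o['force'],o['wrist_torque'])
```

```text
t 4.925 pos [ 0.5537 -0.0475  0.1187] phi 45.1 grip 0.045 j7 54.0 -> d [ 0.0007 -0.0006 -0.0001] turn 73.1
[ 0.26701494 -0.69332493 -0.14362392] [-0.03373247 -0.06128936 -0.00390901]
```

Emit:
step_arm([
  [-0.6,0,0,0,0],
  [-0.6,0,0,0,0],
  [-0.6,0,0,0,0],
  [-0.6,0,0,0,8],
  [-0.6,0,0,0,16],
  [-0.6,0,0,0,24],
  [-0.6,0,0,0,32],
  [-0.6,0,0,0,40],
  [-0.6,0,0,0,45],
  [-0.6,0,0,0,45],
])

```text
time_s: 6.18
tool_pos: [0.5533, -0.0479, 0.1185]
tool_rot: [-154.3, 90.0, -154.1]
force: [-1.7, -2.4, 1.9]
grip_width: 0.035
```

```bash
cat >> h.py <<'E'
def look(n,box=(250,170,320,215),s=9,cam='top'):
    im,d=read_camera(cam);a,b,c,e=box
    np.savez(n+'.npz',im=im,d=d);save(n+'.png',cv2.resize(im[b:e,a:c],None,fx=s,fy=s,interpolation=3))
    return im,d
E
python3 - <<'E'
from h import *
look('t1',(255,180,365,240),7)
to(.554,-.048,.118,-28);o=monitor.get_obs();print(o['force'],o['wrist_torque'])
E
```

```text
t 6.225 pos [ 0.5534 -0.0478  0.1185] phi 0.2 grip 0.0351 j7 11.0 -> d [ 0.0005 -0.0002  0.0006] turn 28.2
[-2.48436132 -1.38460077  1.78319175] [-0.40528003  0.57246329 -0.07479582]
```

View pics/t1.png

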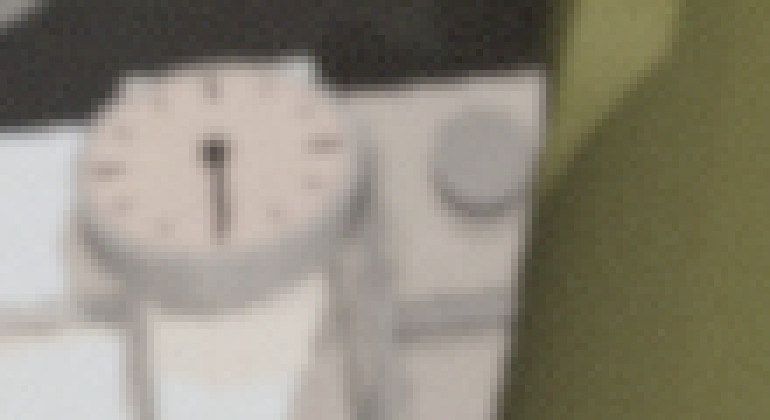

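The needle is still at 12 (hub (213,150), tip (218,240)). There's no contact force on the body, and the torque is about 0.075 N m, which is just the knob's friction. I continue.

Emit:
step_arm([
  [-0.6,0,0,0,9],
  [-0.6,0,0,0,18],
  [-0.6,0,0,0,28],
  [-0.6,0,0,0,28],
  [0.15,0,0,0,28],
  [0.15,0,0,0,28],
  [0.15,0,0,0,28],
  [0.15,0,0,0,18],
  [0.15,0,0,0,8],
  [0.15,0,0,0,-2],
  [0.15,0,0,0,-12],
  [0.15,0,0,0,-22],
])

```text
time_s: 7.72
tool_pos: [0.5539, -0.0473, 0.1186]
tool_rot: [7.9, 90.0, 30.4]
force: [-0.1, 0.2, 0.5]
grip_width: 0.05
```

Emit:
step_arm([
  [0.15,0,0,0,-10],
  [0.15,0,0,0,-20],
  [0.15,0,0,0,-23],
  [0.15,0,0,0,-23],
  [-0.6,0,0,0,-23],
  [-0.6,0,0,0,-23],
  [-0.6,0,0,0,-23],
  [-0.6,0,0,0,-15],
  [-0.6,0,0,0,-6],
  [-0.6,0,0,0,3],
  [-0.6,0,0,0,12],
  [-0.6,0,0,0,21],
])

```text
time_s: 9.22
tool_pos: [0.5534, -0.0479, 0.1185]
tool_rot: [-146.3, 90.0, -145.4]
force: [-0.5, -0.5, 0.5]
grip_width: 0.0352
```

Emit:
step_arm([
  [-0.6,0,0,0,9],
  [-0.6,0,0,0,18],
  [-0.6,0,0,0,27],
  [-0.6,0,0,0,29],
  [-0.6,0,0,0,29],
])

```text
time_s: 9.85
tool_pos: [0.5534, -0.0479, 0.1185]
tool_rot: [-117.2, 90.0, -145.0]
force: [-2.5, -1.0, 1.3]
grip_width: 0.0354
```

```bash
cat >> h.py <<'E'
def needle(im,c=(285.4,201.4)):
    "crude: darkest ray from hub; 0 = straight down in the top image, + toward left (3 o'clock); foreshortening ignored"
    g=im.mean(2).astype(np.float32);a=np.radians(np.arange(-60,200,3));r=np.linspace(4,10,13)
    # ellipse: half axes ~19 px wide, ~14 px high
    X=c[0]-np.outer(np.sin(a),r);Y=c[1]+np.outer(np.cos(a),r)*1.0
    s=cv2.remap(g,X.astype(np.float32),Y.astype(np.float32),1).mean(1);i=s.argmin();w=np.clip(np.median(s)-s,0,None);k=abs(np.arange(len(a))-i)<7
    return np.degrees((w*a)[k].sum()/w[k].sum()).round(1),s.min().round(),np.median(s).round()
E
python3 - <<'E'
from h import *
print(needle(np.load('t1.npz')['im']))
im,d=look('t2',(255,180,365,240),7);print(needle(im))
to(.554,-.048,.118,-28);o=monitor.get_obs();print(o['force'],o['wrist_torque'])
E
```

```text
(np.float64(-5.6), np.float32(136.0), np.float32(191.0))
(np.float64(-5.5), np.float32(136.0), np.float32(191.0))
t 9.9 pos [ 0.5534 -0.0479  0.1185] phi -27.8 grip 0.0352 j7 -16.0 -> d [0.0005 0.0002 0.0006] turn 0.2
[-1.84308393 -1.43701931  0.71310365] [-0.44371328  0.48364572 -0.02169838]
```

Emit:
step_arm([
  [0.15,0,0,0,0],
  [0.15,0,0,0,0],
  [0.15,0,0,0,0],
  [0.15,0,0,0,-10],
  [0.15,0,0,0,-20],
  [0.15,0,0,0,-30],
  [0.15,0,0,0,-40],
  [0.15,0,0,0,-50],
  [0.15,0,0,0,-60],
  [0.15,0,0,0,-70],
  [0.15,0,0,0,-73],
  [0.15,0,0,0,-73],
])

```text
time_s: 11.4
tool_pos: [0.5538, -0.0474, 0.1186]
tool_rot: [-2.2, 90.0, 43.0]
force: [0.3, -0.1, -0.2]
grip_width: 0.0498
```

Emit:
step_arm([
  [-0.6,0,0,0,0],
  [-0.6,0,0,0,0],
  [-0.6,0,0,0,0],
  [-0.6,0,0,0,8],
  [-0.6,0,0,0,16],
  [-0.6,0,0,0,24],
  [-0.6,0,0,0,24],
  [-0.6,0,0,0,24],
])

```text
time_s: 12.4
tool_pos: [0.5533, -0.0479, 0.1185]
tool_rot: [177.2, 90.0, -161.6]
force: [-1.4, -0.7, 1.4]
grip_width: 0.0351
```

```bash
cat > n.py <<'E'
from h import *
import sys
im,d=look(sys.argv[1],(255,180,365,240),7);print(needle(im))
to(.554,-.048,.118,-28);o=monitor.get_obs();print(o['force'],o['wrist_torque'])
E
python3 n.py t3
```

```text
(np.float64(-5.4), np.float32(136.0), np.float32(191.0))
t 12.45 pos [ 0.5533 -0.0479  0.1185] phi 21.2 grip 0.0354 j7 31.0 -> d [ 0.0005 -0.0003  0.0006] turn 49.2
[-2.00951556 -1.59359898  2.24689014] [-0.43189095  0.50934733  0.02325601]
```

Emit:
step_arm([
  [-0.6,0,0,0,8],
  [-0.6,0,0,0,16],
  [-0.6,0,0,0,24],
  [-0.6,0,0,0,24],
])

```text
time_s: 12.95
tool_pos: [0.5534, -0.0478, 0.1185]
tool_rot: [-149.5, 90.0, -152.3]
force: [-2.5, -1.5, 1.5]
grip_width: 0.0353
```

```bash
python3 n.py t4
python3 - <<'E'
from h import *
im,d=read_camera('side');C=cloud('side',d);C0=np.load('side.npz')['C']
# platform: vertical profile along centre line
a,b=np.load('side.npz')['im'],im
save('s.png',np.hstack([cv2.resize(x[215:290,295:355],(390,488),interpolation=3) for x in (a,b)]))
for v in range(225,285,4): print(v,C0[v,322].round(3),C[v,322].round(3))
E
```

```text
(np.float64(-5.5), np.float32(136.0), np.float32(191.0))
t 13.0 pos [ 0.5534 -0.0479  0.1185] phi -2.7 grip 0.0355 j7 8.0 -> d [ 0.0005 -0.0001  0.0006] turn 25.3
[-2.67283236 -2.34462955  2.29882764] [-0.48588593  0.66953719 -0.10003647]
225 [0.552 0.048 0.148] [0.552 0.049 0.149]
229 [0.55  0.061 0.15 ] [0.55  0.059 0.148]
233 [0.55  0.062 0.137] [0.55  0.062 0.138]
237 [0.55 0.06 0.12] [0.55  0.06  0.119]
241 [0.544 0.089 0.145] [0.545 0.088 0.144]
245 [0.542 0.102 0.148] [0.542 0.102 0.148]
249 [0.542 0.103 0.135] [0.542 0.102 0.133]
253 [0.542 0.102 0.118] [0.542 0.103 0.12 ]
257 [0.542 0.102 0.102] [0.542 0.103 0.104]
261 [0.54  0.111 0.101] [0.54 0.11 0.1 ]
265 [0.54  0.11  0.084] [0.54  0.111 0.086]
269 [0.546 0.08  0.021] [0.546 0.082 0.023]
273 [0.541 0.108 0.047] [0.541 0.107 0.046]
277 [0.54  0.111 0.035] [0.54  0.11  0.034]
281 [0.54  0.109 0.014] [0.54  0.11  0.017]
```

View pics/s.png

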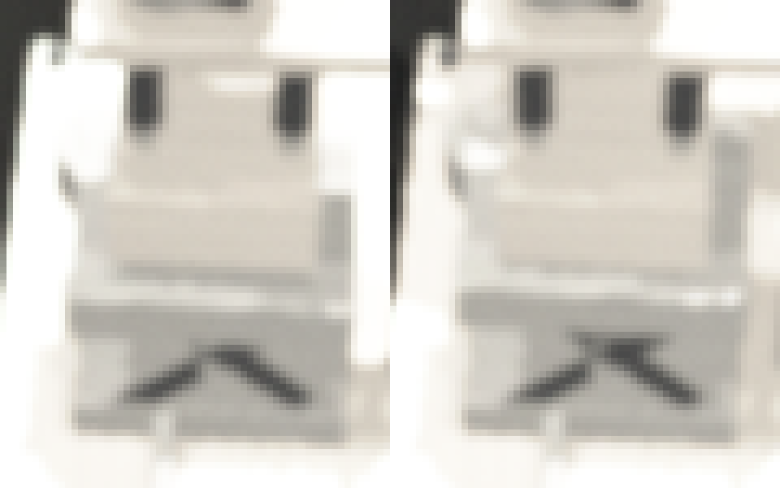

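The platform has visibly risen about 1.5 pixel rows, or roughly 6 mm, so the knob isn't slipping. A small gap remains and the needle is still at 12.

Emit:
step_arm([
  [-0.6,0,0,0,8],
  [-0.6,0,0,0,16],
  [-0.6,0,0,0,25],
  [-0.6,0,0,0,25],
])

```text
time_s: 13.55
tool_pos: [0.5534, -0.0479, 0.1185]
tool_rot: [-114.9, 90.0, -142.5]
force: [-3.2, -2.6, 1.9]
grip_width: 0.035
```

```bash
python3 n.py t5
```

```text
(np.float64(-5.5), np.float32(136.0), np.float32(191.0))
t 13.6 pos [ 0.5534 -0.0479  0.1185] phi -27.6 grip 0.0351 j7 -16.0 -> d [0.0005 0.0002 0.0006] turn 0.4
[-2.57914607 -2.64889402  1.48476626] [-0.59747563  0.75490958 -0.10700956]
```

219° turned in total, about 7.3 mm, and the needle hasn't moved. I regrasp and turn another 25°.

Emit:
step_arm([
  [0.15,0,0,0,0],
  [0.15,0,0,0,0],
  [0.15,0,0,0,0],
  [0.15,0,0,0,-10],
  [0.15,0,0,0,-20],
  [0.15,0,0,0,-30],
  [0.15,0,0,0,-40],
  [0.15,0,0,0,-50],
  [0.15,0,0,0,-60],
  [0.15,0,0,0,-70],
  [0.15,0,0,0,-73],
  [0.15,0,0,0,-73],
])

```text
time_s: 15.1
tool_pos: [0.5538, -0.0474, 0.1186]
tool_rot: [-10.9, 90.0, 34.3]
force: [-0.5, 0.1, 0.5]
grip_width: 0.0501
```

Emit:
step_arm([
  [-0.6,0,0,0,0],
  [-0.6,0,0,0,0],
  [-0.6,0,0,0,0],
  [-0.6,0,0,0,8],
  [-0.6,0,0,0,16],
  [-0.6,0,0,0,24],
  [-0.6,0,0,0,24],
  [-0.6,0,0,0,24],
])

```text
time_s: 16.1
tool_pos: [0.5533, -0.0479, 0.1185]
tool_rot: [175.9, 90.0, -162.9]
force: [-2.7, -0.9, 1.5]
grip_width: 0.0351
```

```bash
python3 n.py t6
```

```text
(np.float64(-5.5), np.float32(136.0), np.float32(191.0))
t 16.15 pos [ 0.5533 -0.0479  0.1185] phi 21.2 grip 0.035 j7 31.0 -> d [ 0.0005 -0.0004  0.0006] turn 49.2
[-2.65120343 -1.57364895  1.40606531] [-0.39609519  0.58579197 -0.01391042]
```

Emit:
step_arm([
  [-0.6,0,0,0,8],
  [-0.6,0,0,0,16],
  [-0.6,0,0,0,24],
  [-0.6,0,0,0,24],
])

```text
time_s: 16.65
tool_pos: [0.5534, -0.0479, 0.1185]
tool_rot: [-154.0, 90.0, -156.8]
force: [-2.6, -1.7, 0.9]
grip_width: 0.0349
```

```bash
python3 n.py t7
```

```text
(np.float64(-5.5), np.float32(135.0), np.float32(191.0))
t 16.7 pos [ 0.5534 -0.0479  0.1185] phi -2.7 grip 0.0349 j7 8.0 -> d [ 0.0005 -0.0001  0.0006] turn 25.3
[-2.7624818  -2.43830928  2.00374888] [-0.52520449  0.63678232 -0.10013182]
```

View pics/t7.png

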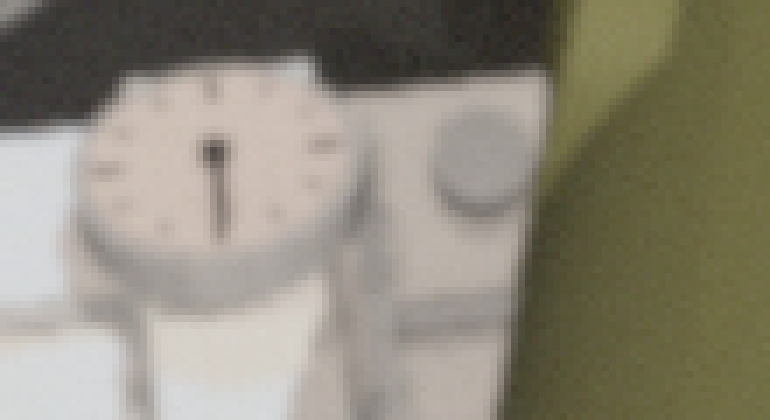

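The needle still points straight down at twelve (tip (218,240)). About 8.9 mm raised so far, and I keep going.

Emit:
step_arm([
  [-0.6,0,0,0,8],
  [-0.6,0,0,0,16],
  [-0.6,0,0,0,25],
  [-0.6,0,0,0,25],
])

```text
time_s: 17.2
tool_pos: [0.5534, -0.0478, 0.1185]
tool_rot: [-123.3, 90.0, -151.0]
force: [-3.3, -2.6, 2.1]
grip_width: 0.0357
```

```bash
python3 n.py t8
```

```text
(np.float64(-5.5), np.float32(136.0), np.float32(192.0))
t 17.25 pos [ 0.5534 -0.0479  0.1185] phi -27.6 grip 0.0352 j7 -16.0 -> d [0.0005 0.0002 0.0006] turn 0.4
[-2.51042839 -1.98571904  1.82678592] [-0.61036045  0.80565077 -0.10738048]
```

Emit:
step_arm([
  [0.15,0,0,0,0],
  [0.15,0,0,0,0],
  [0.15,0,0,0,0],
  [0.15,0,0,0,-10],
  [0.15,0,0,0,-20],
  [0.15,0,0,0,-30],
  [0.15,0,0,0,-40],
  [0.15,0,0,0,-50],
  [0.15,0,0,0,-60],
  [0.15,0,0,0,-70],
  [0.15,0,0,0,-73],
  [0.15,0,0,0,-73],
])

```text
time_s: 18.75
tool_pos: [0.5539, -0.0474, 0.1186]
tool_rot: [-12.1, 90.0, 33.0]
force: [-0.3, -0.4, -0.6]
grip_width: 0.0499
```

Emit:
step_arm([
  [-0.6,0,0,0,0],
  [-0.6,0,0,0,0],
  [-0.6,0,0,0,0],
  [-0.6,0,0,0,8],
  [-0.6,0,0,0,16],
  [-0.6,0,0,0,24],
  [-0.6,0,0,0,24],
  [-0.6,0,0,0,24],
])

```text
time_s: 19.75
tool_pos: [0.5533, -0.0479, 0.1185]
tool_rot: [176.1, 90.0, -162.7]
force: [-2.2, -1.4, 2.8]
grip_width: 0.0351
```

```bash
python3 n.py t9
```

```text
(np.float64(-5.5), np.float32(136.0), np.float32(191.0))
t 19.8 pos [ 0.5533 -0.0479  0.1185] phi 21.2 grip 0.0352 j7 31.0 -> d [ 0.0005 -0.0003  0.0006] turn 49.2
[-1.84933827 -1.5031823   2.06957049] [-0.46106922  0.51311771  0.00310825]
```

Emit:
step_arm([
  [-0.6,0,0,0,8],
  [-0.6,0,0,0,16],
  [-0.6,0,0,0,24],
  [-0.6,0,0,0,24],
])

```text
time_s: 20.3
tool_pos: [0.5534, -0.0479, 0.1185]
tool_rot: [-149.4, 90.0, -152.1]
force: [-2.7, -1.9, 3.0]
grip_width: 0.0354
```

```bash
python3 n.py t10
```

```text
(np.float64(13.5), np.float32(133.0), np.float32(192.0))
t 20.35 pos [ 0.5534 -0.0479  0.1185] phi -2.7 grip 0.0353 j7 8.0 -> d [ 0.0005 -0.0001  0.0006] turn 25.3
[-2.47322795 -2.09882919  2.50262758] [-0.51473781  0.69205294 -0.01493255]
```

The needle has moved off twelve, by about 0.25–0.3 rad. I add 14° of knob, about 0.45 rad of needle.

Emit:
step_arm([
  [-0.6,0,0,0,7],
  [-0.6,0,0,0,14],
  [-0.6,0,0,0,14],
  [-0.6,0,0,0,14],
])

```text
time_s: 20.85
tool_pos: [0.5534, -0.0479, 0.1185]
tool_rot: [-143.5, 90.0, -160.1]
force: [-3.2, -1.9, 1.9]
grip_width: 0.0351
```

```bash
python3 n.py t11
```

```text
(np.float64(44.6), np.float32(141.0), np.float32(191.0))
t 20.9 pos [ 0.5534 -0.0478  0.1185] phi -16.7 grip 0.0349 j7 -6.0 -> d [0.0005 0.     0.0006] turn 11.3
[-3.8206037  -2.31375306  1.77118301] [-0.62956824  0.85361169 -0.01726562]
```

View pics/t11.png

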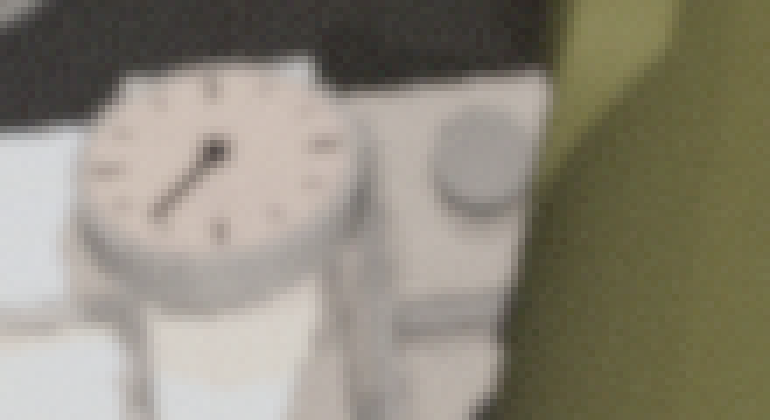

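The needle now sits between one and two o'clock (hub (213,150), tip (157,215)), about 0.7 rad, which is mid-window. I release, lift, and go over to the lock pin.

Emit:
step_arm([
  [0.15,0,0,0,0],
  [0.15,0,0,0,0],
  [0.15,0,0,0,0],
  [0.15,-0.03,0,0,0],
  [0.15,-0.09,0,0,0],
  [0.15,-0.15,0,0,0],
  [0.15,-0.21,0,0,0],
  [0.15,-0.27,0,0,0],
  [0.15,-0.3,0.02,-0.013,-5],
  [0.15,-0.3,0.07,-0.045,-10],
  [0.15,-0.3,0.12,-0.078,-16.7],
  [0.15,-0.3,0.165,-0.107,-16.7],
])

```text
time_s: 22.4
tool_pos: [0.4983, 0.1439, 0.4189]
tool_rot: [56.0, 89.9, 56.0]
force: [0.7, -0.0, -0.2]
grip_width: 0.0502
```

Emit:
step_arm([
  [-0.26,0.0,0.05,0,0],
  [-0.26,0.05,0.06,-0.01,0],
  [-0.26,0.11,0.06,-0.01,0],
  [-0.26,0.14,0.06,-0.01,0],
  [-0.26,0.14,0.06,-0.01,0],
  [-0.26,0.14,0.06,-0.01,0],
])

```text
time_s: 23.15
tool_pos: [0.4901, 0.2018, 0.2803]
tool_rot: [33.0, 89.8, 32.9]
force: [0.9, -0.2, 1.2]
grip_width: 0.0325
```

Run:
```python
from h import *
to(.484,.188,.093,0)
im,d=read_camera('wrist');C=cloud('wrist',d);save('w2.png',im)
for t in ['lock_pin']:
  for q in regions_of('wrist',t)[:2]:
    k=q['pixels']&(d>0);P=C[k];g=im[k].mean(1);print(t,q['p'],q['pixel'],len(P))
    T=P[(P[:,2]>.092)];print('pin top',len(T),np.percentile(T,[2,50,98],axis=0).round(4) if len(T) else '')
    T=P[(P[:,2]>.062)&(P[:,2]<.085)];print('arm',len(T),np.percentile(T,[2,50,98],axis=0).round(4) if len(T) else '')
im,d=read_camera('top');print(needle(im))
```

```text
t 23.15 pos [0.4901 0.2018 0.2803] phi -0.2 grip 0.0325 j7 -24.0 -> d [ 0.1873 -0.0141 -0.0065] turn -0.2
lock_pin 0.69 [343.4, 193.1] 1085
pin top 190 [[0.4798 0.1816 0.093 ]
 [0.486  0.1886 0.0998]
 [0.4927 0.1941 0.1015]]
arm 853 [[0.4857 0.1777 0.0665]
 [0.5235 0.1885 0.0716]
 [0.5451 0.1977 0.0782]]
lock_pin 0.16 [336.3, 210.9] 20392
pin top 2036 [[0.4585 0.0302 0.0933]
 [0.4926 0.1017 0.1111]
 [0.568  0.2257 0.3438]]
arm 1059 [[0.4609 0.0666 0.0638]
 [0.5195 0.1864 0.0715]
 [0.545  0.1975 0.0795]]
(np.float64(44.6), np.float32(182.0), np.float32(232.0))
```

View pics/w2.png

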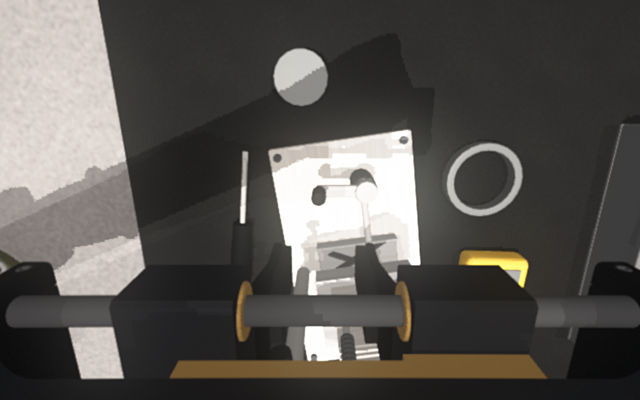

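Pin at (319,196) and hinge at (365,187) in the wrist view, giving pin (0.486, 0.188) and hinge about (0.536, 0.189), 50 mm apart as specified. I descend and grip the pin.

Emit:
step_arm([
  [-0.26,0.05,-0.0138,-0.004,0],
  [-0.26,0.1,-0.0138,-0.004,0],
  [-0.26,0.14,-0.0138,-0.004,0],
  [-0.26,0.165,-0.0138,-0.004,0],
  [-0.26,0.187,-0.0138,-0.004,0],
  [-0.26,0.187,-0.0138,-0.004,0],
  [-0.9,0.187,-0.0138,-0.004,0],
  [-0.9,0.187,-0.0138,-0.004,0],
  [-0.9,0.187,-0.0138,-0.004,0],
  [-0.9,0.187,-0.0138,-0.004,0],
], newtons=12)

```text
time_s: 24.55
tool_pos: [0.4855, 0.1878, 0.0921]
tool_rot: [43.2, 89.9, 43.0]
force: [-0.7, 0.2, 2.4]
grip_width: 0.0145
```

Emit:
step_arm([
  [-0.9,0,0.0056,0.0007,0],
  [-0.9,0,0.0116,0.0016,0],
  [-0.9,0,0.0175,0.0032,0],
  [-0.9,0,0.0231,0.0056,0],
  [-0.9,0,0.0284,0.0086,0],
  [-0.9,0,0.0333,0.0122,0],
  [-0.9,0,0.0378,0.0164,0],
  [-0.9,0,0.0417,0.0211,0],
  [-0.9,0,0.0445,0.0255,0],
  [-0.9,0,0.0458,0.0278,0],
  [-0.9,0,0.0458,0.0278,0],
])

```text
time_s: 25.92
tool_pos: [0.5105, 0.2379, 0.0919]
tool_rot: [132.0, 89.6, 132.0]
force: [-5.9, 6.3, 6.1]
grip_width: 0.0141
```

Run:
```python
from h import *
to(.513,.2336,.093,0);o=monitor.get_obs();print(o['force'],o['wrist_torque'])
```

```text
t 25.925 pos [0.5105 0.2379 0.0919] phi -0.0 grip 0.0141 j7 -21.0 -> d [-0.0011 -0.0043  0.0025] turn -0.0
[-5.92671997  6.26010534  6.12104456] [ 1.1637456   1.63350394 -0.17250071]
```

The pin traced an arc of about 68° (1.19 rad), with the refitted hinge at (0.535, 0.194). I nudge it towards the stop on the corrected circle, release, lift, and look.

Emit:
step_arm([
  [-0.9,0,0.003,0,0],
  [-0.9,0,0.006,0,0],
  [-0.9,0,0.006,0.001,0],
  [-0.9,0,0.006,0.001,0],
  [-0.26,0,0.006,0,0],
  [-0.26,0,0.006,0,0],
  [-0.26,0,0.006,0,0],
  [-0.26,-0.03,0.006,0,0],
  [-0.26,-0.09,0.006,0,0],
  [-0.26,-0.15,0.02,0,0],
  [-0.26,-0.2,0.06,0,0],
  [-0.26,-0.2,0.06,0,0],
])

```text
time_s: 27.42
tool_pos: [0.514, 0.2981, 0.2958]
tool_rot: [46.0, 89.5, 46.1]
force: [-0.4, 0.6, -0.9]
grip_width: 0.0323
```

Emit:
step_arm([
  [-0.26,-0.03,0.05,-0.03,0],
  [-0.26,-0.06,0.1,-0.06,0],
  [-0.26,-0.06,0.13,-0.09,0],
  [-0.26,-0.06,0.13,-0.09,0],
  [-0.26,-0.06,0.13,-0.09,0],
])

```text
time_s: 28.05
tool_pos: [0.4241, 0.4224, 0.3503]
tool_rot: [-98.8, 89.9, -99.0]
force: [-0.0, -0.2, 0.5]
grip_width: 0.0323
```

Run:
```python
from h import *
im,d=look('f',(210,160,320,240),7);print(needle(im))
C=cloud('top',d)
for q in regions_of('top','lock_pin')[:1]:
    P=C[q['pixels']&(d>0)];print(q['p'],q['pixel']);T=P[P[:,2]>.092];print(np.median(T,0) if len(T) else '')
for t in ['tin','screwdriver','mouse','multimeter','tape','spool']:
    for q in regions_of('top',t)[:1]:
        k=q['pixels']&(d>0);print(t,round(q['p'],2),np.median(C[k],0).round(3))
o=monitor.get_obs();print(o['time_s'],o['force'],o['tool_pos'])
```

```text
(np.float64(44.6), np.float32(142.0), np.float32(191.0))
0.56 [230.8, 227.4]
[0.5130253  0.22930374 0.10098635]
tin 0.55 [0.592 0.002 0.041]
screwdriver 0.9 [0.385 0.087 0.025]
mouse 0.95 [ 0.387 -0.047  0.032]
multimeter 0.65 [0.699 0.009 0.035]
tape 0.84 [0.677 0.187 0.019]
spool 0.89 [0.467 0.296 0.042]
28.45 [-0.21574603  0.25427951  0.36506407] [0.42408563 0.4230506  0.35154825]
```

View pics/f.png

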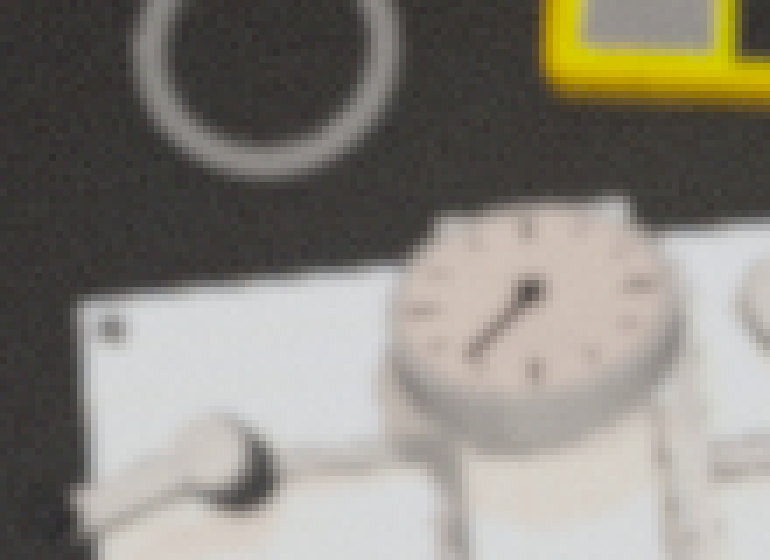

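The needle holds at about 0.7 rad (hub (530,290), tip (472,355)). The lever runs from (215,455) to (85,500), a world angle of about 112°, so a lock angle of about 1.2 rad, at its stop. The gripper is clear.

```bash
python3 -c "
from cell import env; print(env.sign_off())"
```

```text
the job is handed in; nothing more can be done
None
```

I raised the platform until it just took up the heat sink, swung the lock lever over to its stop, and handed the job in at about 28.5 s of the 72 s allowed. The sign-off reports no verdict.

- **Knob:** I turned it about 354° clockwise over five grasps, reading the needle in the top camera after every turn of 25° or less once contact was possible.
- **Needle:** it first moved at about 340° of knob, around 11.3 mm of rise. It now rests between one and two o'clock, about 0.7 rad, and read the same after release and after the lever move.
- **Lock lever:** I gripped the pin and moved it along its arc, then let go. The pin's path gave about 1.17 rad before the last nudge. The last picture shows the lever at about 1.2 rad, against 1.05 needed.
- **Robot:** it stands about 0.2 m clear of the rig, with wrist force near zero.

**Disagreements:**
- My first hinge estimate was about 5 mm off. It showed as roughly 10 N of side force at the end of the arc, and I corrected it before letting go.
- The tin's network position differs by about 10 mm between the side view at the start and the top view at the end. It looked unmoved in the pictures taken during the knob turning, and nothing went near it.
- The mouse, multimeter, tape, spool and screwdriver read within about 10 mm of their starting positions. I did not measure the loose heat sink again at the end.

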